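# Fetch the pocket book from under the showcase's sliding cover

### The job

A customer wants to see the pocket book in the bookstall's showcase. Press your fingertips on the clear cover and drag it back towards you until the case stands fully open, take the pocket book out and lay it flat in the middle of the grey reading pad, then slide the cover fully shut again. The cover is thin, so press it only as hard as it takes to move it, set the book down rather than drop it, and leave the tin and the other things on the counter where they are.

Things in the scene. Friction and masses are not known exactly. Their poses are not given: they have to be found in the camera images.
- case: Low open-topped wooden showcase, fixed to the counter, 280 (x) x 270 (y) x 62 mm high, walls 10 mm, inner floor 10 mm above its underside. Origin: centre of its underside; +x points away from the robot to the far end wall, z up. Aluminium channels along both long sides (top at 62 mm) overlap the cover's edges by 12 mm.
- cover_slide (a joint): How far the cover has been drawn open, in m: 0 = shut against the far wall, 0.125 = fully open against the stop. It slides along the case's -x (towards the robot) as it opens, and sticks out over the near wall. Its channels are tight: it needs a push of about 6 N along the slide to move it and stays where it is left.
- cover_top (a point): Point on the upper face of the cover, on its centre line, 44 mm from its far edge; moves with it. Plain clear acrylic sheet, 268 x 262 x 5 mm, no handle, flush aluminium trim on near and far edge; upper face 57 mm above the case's underside. Bends only about 1 mm per 25 N. Fingertip friction varies: pressing with 8 to 12 N usually drags it; it cracks when touched with more than 24 N.
- pocket_book: Small hardcover book with green covers, 75 (x) x 48 (y) x 24 mm thick, 60 to 130 g, lying flat on the case's floor under the far half of the cover, in the left or the right place, its long side along the case, at least 30 mm clear of the side wall and the tin. Origin: centre of its underside.
- tin: Round steel tin, 54 mm diameter, 24 mm high, beside the pocket book in the other place, to be left alone. Origin: centre of its underside.
- pad: Reading pad fixed to the counter: black edge, grey top, 160 (x) x 210 (y) x 6 mm. Origin: centre of its underside.
- calculator: Desk calculator, 150 x 100 x 14 mm, at the left; leave alone.
- magnifier: Hand magnifier, 165 mm long, lying at the right; leave alone.

How it is judged:
By the outcome, as a careful person would: the job done as asked, in the order asked, and still so for the second after the job is handed in, with the robot touching nothing.
It also fails if it takes over 72 s, if anything falls off the work surface, if the arm or the gripper's body presses on something with over 40 N, if the wrist force passes 120 N, or if a joint passes its speed limit or range.

### The arm

A 7-joint arm with a two-finger parallel gripper is mounted at the origin on the work surface. World frame = base frame: x ahead of the robot, y to its left, z up, the work surface at z = 0. Lengths are in m, angles in rad, forces in N, time in s.
With the tool pointing down it reaches from about 0.425 to 1.025 m from the base axis. Payload 3.6 kg.
Tool frame: the origin (TCP) lies at the very end of the fingers, on their centre line; the grasp point (between the pads) lies robot.grip_depth behind it (robot.grip_depth is the distance from the TCP to the grasp point, in m); z points along the fingers, y is the direction in which the jaws open and shut (so a half turn about z gives the same grasp; the last joint's range is limited). The gripper opens to 85 mm and grips with 20 to 120 N. Pads are 22 mm wide; open, the fingers measure 114 mm over their backs; the gripper's body (76 mm by 85 mm) begins 54 mm behind the grasp point. The pads swing forward as they close: fully open they stand 13 mm farther back than shut.
Start: joints at [-1.218, 0.591, 0.048, 1.609, -0.033, 0.943, -0.034], TCP at [0.313, 0.654, 0.231] pointing down, gripper open.
Joint ranges: [-2.69, 2.69], [-0.47, 2.24], [-1.27, 1.36], [0.19, 2.51], [-1.53, 4.68], [0.08, 2.07], [-3.09, 3.09]. Speed limits (rad/s): [2.57, 2.57, 3.14, 3.14, 3.14, 3.14, 3.14].

### API

Orientations are given as [roll, pitch, yaw] about the fixed x, y, z axes, in that order (R = Rz(yaw) Ry(pitch) Rx(roll)).
In Python, from bench import readout, get_image, camera_params, job, robot gives the robot as it stands. The module is installed in compiled form; this text tells all that it offers.
- The arm moves only by the tool move_arm, never from a script. Its argument "rows" is a list of rows, each an object with "gripper": the opening, from 0 (shut) to 1 (fully open); "xyz": the shift along the tool's x, y, z in mm, a list of three; "rot": the turn, a rotation vector about the tool's x, y, z in rad, a list of three. In form: [{"gripper": gripper, "xyz": [dx, dy, dz], "rot": [ax, ay, az]}, ...]. A call has 1 to 12 rows; each row is the pose to reach, as a shift and turn from the pose commanded when the call began, along the tool's axes at that moment; what a row does not reach only later rows make up. A row lasts 1/10 s, in which the tool goes at most 50 mm and 8.59 degrees, less where a joint would pass 70% of its speed; a pose out of reach is approached as far as the arm can. A call with a gripper value outside its range is refused whole. The fingers move at their own pace and stop on an object; the grip force is fixed at half the most. Time passes only in rows, so rows that repeat a pose let the fingers close. It gives the time, the measured TCP pose, the force and the opening at its end, in the units of the state.
- readout.sense(): the state, without advancing time (a new reading comes with each control period).
- get_image(name): name is "scene" or "top"; returns the picture (420x560x3 uint8, red, green, blue); there is no depth.
- camera_params(name): a dict with "mtx" (3x3 intrinsics, pixels), "origin" and "orientation" of the camera in the world. Camera axes: x right, y down, z forward; pixel columns grow to the right and rows downward; lengths in m; the calibration is good to about 2 mm. A picture is of the moment at which its call begins. camera_params takes no time and is no camera call.
- job.job_done(): hands the job in, once; it reports no verdict.
The state is a dict: "t": time; "joints": joint angles; "joint_vel": joint speeds; "joint_efforts": joint torques, N m; "ee_pos": TCP position; "eef_rot": TCP orientation; "contact_force": force on the tool from outside, world axes, zero at the start; "wrist_torque": the same for the moment, N m; "gripper_width": finger opening in m.
Only numpy, scipy, OpenCV 4.12 (cv2) and the standard library are available. Lean on these libraries where they do the work, as an engineer would, in place of code of your own. Each camera call takes 0.05 s, during which the arm holds its last target.

## Working session

There is one attempt and no reset: what is moved stays moved. The work goes in short steps, Python scripts to look and compute and a tool call to move; the robot and the scene stay as the last step left them, time stands still between calls to the robot, and variables do not carry over. Pictures are saved under pics/ and viewed, and the job is handed in when it is done.

Besides the shell and the picture viewer there is one more tool, called as name(argument=value, ...), one argument or row to a line, values as JSON. move_arm: Moves the arm, as the interface text tells. Its arguments: {"type":"object","properties":{"rows":{"type":"array"}},"required":["rows"]}

```bash
mkdir -p pics
python3 - <<'E'
from bench import readout, get_image, camera_params, job, robot
import cv2
print(readout.sense()); print(robot.grip_depth)
for n in("scene","top"):
    cv2.imwrite(f"pics/{n}0.png",get_image(n)[:,:,::-1]); print(camera_params(n))
E
```

```text
{'t': 0.0, 'joints': array([-1.2185098 ,  0.59213302,  0.04830358,  1.6098272 , -0.03327918,
        0.94269115, -0.03366972]), 'joint_vel': array([ 0.00126454, -0.00140786, -0.00199236,  0.00017142,  0.00047872,
        0.00121805, -0.00062572]), 'joint_efforts': array([ 3.51332956e-04, -5.48696136e+01,  1.54717807e+00, -1.98128879e+01,
        9.46621236e-03,  8.80175881e-03,  6.72923861e-06]), 'ee_pos': array([0.31224108, 0.65340129, 0.2301292 ]), 'eef_rot': array([-3.13934310e+00,  1.46647367e-04,  2.69592612e+00]), 'contact_force': array([ 0.73788782, -1.5351798 ,  0.45760893]), 'wrist_torque': array([-0.02388485, -0.05605873,  0.00176833]), 'gripper_width': 0.0853842058133076}
0.0187
{'mtx': array([[436.23179077,   0.        , 279.58461972],
       [  0.        , 436.23179077, 214.2930919 ],
       [  0.        ,   0.        ,   1.        ]]), 'origin': array([1.370963  , 0.02088723, 0.93523896]), 'orientation': array([-2.38633292e+00, -2.33686566e-05,  1.60451484e+00])}
{'mtx': array([[384.52683463,   0.        , 285.66304504],
       [  0.        , 384.52683463, 211.17946817],
       [  0.        ,   0.        ,   1.        ]]), 'origin': array([ 0.41808031, -0.01206745,  1.05257804]), 'orientation': array([-2.99745499,  0.03511815, -1.57382502])}
```

View pics/scene0.png

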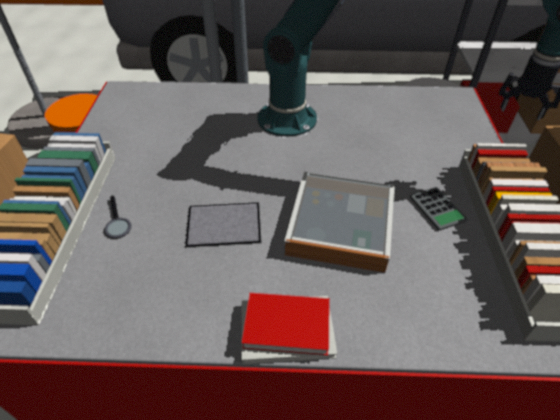

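View pics/top0.png

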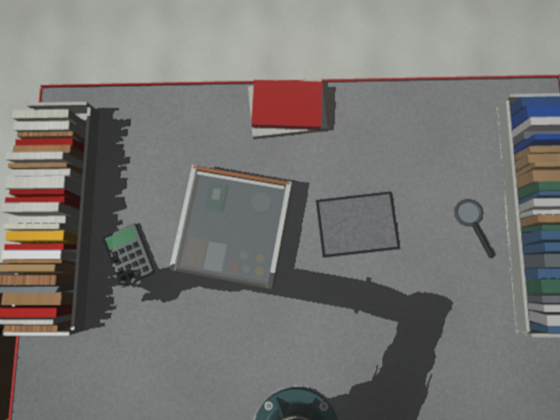

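The top view shows the case around (235,225), green book at about (217,197), tin at about (262,200), and pad around (358,224). I'll zoom in on these.

Run:
```python
import cv2
a=cv2.imread("pics/top0.png")[155:300,160:410]; cv2.imwrite("pics/topz.png",cv2.resize(a,None,fx=3.2,fy=3.2,interpolation=cv2.INTER_CUBIC))
a=cv2.imread("pics/scene0.png")[165:275,180:400]; cv2.imwrite("pics/scenez.png",cv2.resize(a,None,fx=3.6,fy=3.6,interpolation=cv2.INTER_CUBIC))
```

```text
(no output)
```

View pics/topz.png

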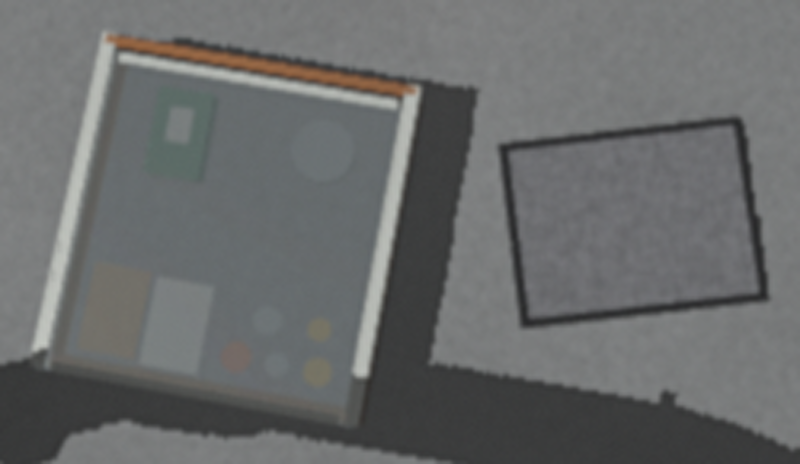

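View pics/scenez.png

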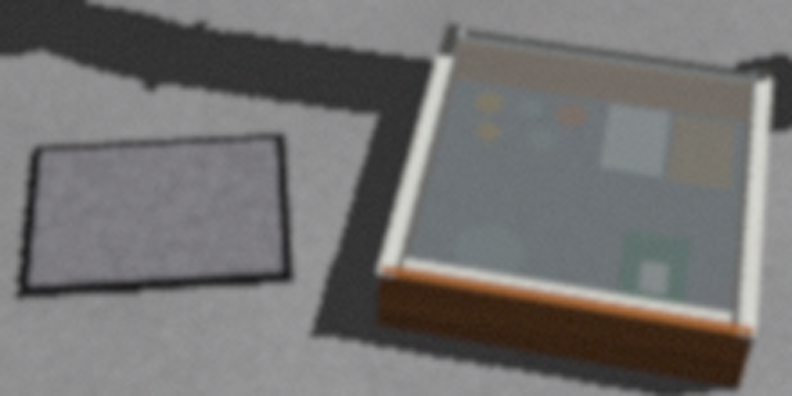

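```bash
cat > h.py <<'E'
import numpy as np, cv2
from scipy.spatial.transform import Rotation as R
from bench import readout, get_image, camera_params
def ray(n,px,z):
    p=camera_params(n); K=p['mtx']; Rm=R.from_euler('xyz',p['orientation']).as_matrix()
    px=np.atleast_2d(np.asarray(px,float)); d=(Rm@np.linalg.inv(K)@np.c_[px,np.ones(len(px))].T).T
    o=p['origin']; return (o+d*((z-o[2])/d[:,2])[:,None])[:,:2]
def proj(n,P):
    p=camera_params(n); Rm=R.from_euler('xyz',p['orientation']).as_matrix()
    q=(np.atleast_2d(P)-p['origin'])@Rm; u=(p['mtx']@q.T).T; return u[:,:2]/u[:,2:]
def fit(model,pts):
    m=np.array(model,float); p=np.asarray(pts); mc=m-m.mean(0); pc=p-p.mean(0)
    a=np.arctan2((mc[:,0]*pc[:,1]-mc[:,1]*pc[:,0]).sum(),(mc*pc).sum())
    Rr=np.array([[np.cos(a),-np.sin(a)],[np.sin(a),np.cos(a)]]); t=p.mean(0)-Rr@m.mean(0)
    return t,a,p-(m@Rr.T+t)
tz=lambda l:np.array(l)/3.2+[160,155]-0.35
sz=lambda l:np.array(l)/3.6+[180,165]-0.35
E
python3 - <<'E'
from h import *
np.set_printoptions(precision=4,suppress=True)
# order far-left, far-right, near-right, near-left
M=[[.14,.135],[.14,-.135],[-.14,-.135],[-.14,.135]]
print(fit(M,ray('top',tz([(106,35),(418,87),(357,426),(36,366)]),.062)))
print(fit(M,ray('scene',sz([(752,330),(379,270),(449,25),(772,75)]),.062)))
P=[[.08,.105],[.08,-.105],[-.08,-.105],[-.08,.105]]
print(fit(P,ray('top',tz([(500,145),(740,118),(768,299),(522,327)]),.006)))
print(fit(P,ray('scene',sz([(291,278),(22,293),(36,148),(284,135)]),.006)))
for n,b in(("top",(200,170,235,220)),("scene",(340,220,385,255))):
    im=cv2.imread(f"pics/{n}0.png").astype(int); B,G,Rr=im[...,0],im[...,1],im[...,2]
    m=((G-Rr>15)&(G-B>-2)).astype(np.uint8); k=np.zeros_like(m); k[b[1]:b[3],b[0]:b[2]]=1; m*=k
    m=cv2.morphologyEx(m,cv2.MORPH_CLOSE,np.ones((9,9)))
    c=max(cv2.findContours(m,0,1)[0],key=cv2.contourArea); r=cv2.minAreaRect(c); print(n,r)
    q=ray(n,cv2.boxPoints(r),.034); print(q, q.mean(0))
    print([np.linalg.norm(q[i]-q[i-1]) for i in range(4)],[np.arctan2(*(q[i]-q[i-1])[::-1]) for i in range(4)])
print('tin',ray('top',tz([(323,151)]),.034),ray('scene',sz([(489,247)]),.034))
E
```

```text
(array([0.5268, 0.1646]), np.float64(-0.17869542985545858), array([[-0.0014, -0.0021],
       [-0.0006,  0.003 ],
       [ 0.0011,  0.0029],
       [ 0.0008, -0.0038]]))
(array([0.5291, 0.1674]), np.float64(-0.18943953474993575), array([[-0.0066, -0.0011],
       [-0.0016,  0.0017],
       [ 0.0031,  0.001 ],
       [ 0.005 , -0.0016]]))
(array([ 0.5339, -0.1704]), np.float64(0.10648697091119212), array([[-0.0015, -0.0017],
       [-0.0022,  0.0013],
       [ 0.002 ,  0.0015],
       [ 0.0018, -0.001 ]]))
(array([ 0.5367, -0.1676]), np.float64(0.10570439919941638), array([[-0.0023, -0.0031],
       [-0.0028,  0.0022],
       [ 0.0025,  0.0027],
       [ 0.0026, -0.0019]]))
top ((215.48077392578125, 195.0961456298828), (14.708708763122559, 23.533931732177734), 11.309932708740234)
[[0.5842 0.2389]
 [0.6479 0.2279]
 [0.6394 0.1882]
 [0.576  0.1995]] [0.6119 0.2136]
[np.float64(0.04028314413731855), np.float64(0.06458194232645668), np.float64(0.040627976408838834), np.float64(0.06441221877122158)] [np.float64(1.365197859891885), np.float64(-0.17065917368077724), np.float64(-1.780300396716333), np.float64(2.9656740617829063)]
scene ((361.5899963378906, 238.3699951171875), (17.111984252929688, 15.556349754333496), 8.130102157592773)
[[0.6281 0.1888]
 [0.5732 0.1992]
 [0.5805 0.2447]
 [0.6349 0.233 ]] [0.6042 0.2164]
[np.float64(0.04470253530322117), np.float64(0.05587739820954936), np.float64(0.04612491691781312), np.float64(0.05566507298049153)] [np.float64(-1.7228936179740726), np.float64(2.954284209819787), np.float64(1.412608423143476), np.float64(-0.21301023725149645)]
tin [[0.5921 0.0908]] [[0.5906 0.0925]]
```

```bash
cat >> h.py <<'E'
C=np.array([.5275,.1655]); CY=-.183
def cw(x,y):
    c,s=np.cos(CY),np.sin(CY); return C+[c*x-s*y,s*x+c*y]
def st(): 
    s=readout.sense(); print('t',round(s['t'],2),'p',s['ee_pos'].round(4),'r',s['eef_rot'].round(4),'F',s['contact_force'].round(1),'w',round(s['gripper_width'],4),'j',s['joints'].round(2)); return s
def go(xyz,yaw):
    s=st(); R0=R.from_euler('xyz',s['eef_rot']); R1=R.from_euler('xyz',[np.pi,0,yaw])
    print('xyz mm',(R0.inv().apply(np.array(xyz)-s['ee_pos'])*1000).round(1),'rot',(R0.inv()*R1).as_rotvec().round(4))
E
python3 - <<'E'
from h import *
go([*cw(.086,0),.12],CY+np.pi)
E
```

```text
t 0.1 p [0.3122 0.6535 0.2303] r [-3.1395e+00  1.0000e-04  2.6959e+00] F [ 0.3 -0.5 -0.1] w 0.0855 j [-1.22  0.59  0.05  1.61 -0.03  0.94 -0.03]
xyz mm [-487.6 -324.9  111. ] rot [-2.000e-03 -2.000e-04 -2.627e-01]
```

move_arm(
  rows=[
    {"gripper": 0,"xyz": [-25,-16,0],"rot": [0,0,0]},
    {"gripper": 0,"xyz": [-60,-40,0],"rot": [0,0,-0.03]},
    {"gripper": 0,"xyz": [-100,-67,0],"rot": [0,0,-0.06]},
    {"gripper": 0,"xyz": [-140,-93,0],"rot": [0,0,-0.1]},
    {"gripper": 0,"xyz": [-180,-120,0],"rot": [0,0,-0.13]},
    {"gripper": 0,"xyz": [-220,-147,0],"rot": [0,0,-0.16]},
    {"gripper": 0,"xyz": [-260,-173,0],"rot": [0,0,-0.2]},
    {"gripper": 0,"xyz": [-300,-200,0],"rot": [0,0,-0.23]},
    {"gripper": 0,"xyz": [-340,-227,0],"rot": [0,0,-0.263]},
    {"gripper": 0,"xyz": [-380,-253,0],"rot": [0,0,-0.263]},
    {"gripper": 0,"xyz": [-420,-280,20],"rot": [0,0,-0.263]},
    {"gripper": 0,"xyz": [-450,-300,40],"rot": [0,0,-0.263]},
  ],
)

```text
t: 1.3
ee_pos: [0.5911, 0.1864, 0.1915]
eef_rot: [3.141, 0.002, 2.957]
contact_force: [-0.7, 0.2, -0.4]
gripper_width: -0.0002
```

Run:
```python
from h import *
go([*cw(.086,0),.09],CY+np.pi)
```

```text
t 1.3 p [0.5911 0.1864 0.1915] r [3.1415e+00 2.3000e-03 2.9566e+00] F [-0.7  0.2 -0.4] w -0.0002 j [-0.39  0.5   0.02  1.89 -0.01  0.75  1.02]
xyz mm [-27.1 -32.1 101.6] rot [ 0.0001  0.0023 -0.002 ]
```

move_arm(
  rows=[
    {"gripper": 0,"xyz": [-20,-22,20],"rot": [0,0,0]},
    {"gripper": 0,"xyz": [-27,-30,50],"rot": [0,0,0]},
    {"gripper": 0,"xyz": [-27,-30,80],"rot": [0,0,0]},
    {"gripper": 0,"xyz": [-27,-30,101],"rot": [0,0,0]},
    {"gripper": 0,"xyz": [-27,-30,101],"rot": [0,0,0]},
    {"gripper": 0,"xyz": [-27,-30,101],"rot": [0,0,0]},
  ],
)

```text
t: 1.9
ee_pos: [0.6102, 0.1551, 0.0901]
eef_rot: [-3.141, -0.001, 2.959]
contact_force: [0.7, 0.2, 0.1]
gripper_width: 0.0003
```

Run:
```python
from h import *
go([*cw(.086,0),.064],CY+np.pi)
for n in("scene","top"):
    a=get_image(n)[:,:,::-1]; cv2.imwrite(f"pics/{n}1.png",a)
```

```text
t 1.9 p [0.6102 0.1551 0.0901] r [-3.1412e+00 -8.0000e-04  2.9590e+00] F [0.7 0.2 0.1] w 0.0003 j [-0.33  0.65  0.01  1.92 -0.01  0.57  1.08]
xyz mm [-2.8 -4.8 26.1] rot [-0.0004 -0.0008  0.0004]
```

View pics/scene1.png

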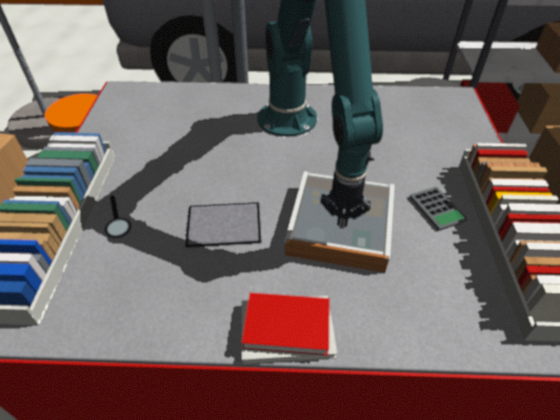

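The gripper is above the cover's far half, fingertips near (350,218). I'll descend until it makes contact.

move_arm(
  rows=[
    {"gripper": 0,"xyz": [-3,-5,10],"rot": [0,0,0]},
    {"gripper": 0,"xyz": [-3,-5,20],"rot": [0,0,0]},
    {"gripper": 0,"xyz": [-3,-5,27],"rot": [0,0,0]},
    {"gripper": 0,"xyz": [-3,-5,29],"rot": [0,0,0]},
    {"gripper": 0,"xyz": [-3,-5,30],"rot": [0,0,0]},
    {"gripper": 0,"xyz": [-3,-5,30],"rot": [0,0,0]},
  ],
)

```text
t: 2.6
ee_pos: [0.6124, 0.1497, 0.0602]
eef_rot: [3.142, -0.0, 2.959]
contact_force: [0.5, 0.3, -0.4]
gripper_width: -0.0001
```

move_arm(
  rows=[
    {"gripper": 0,"xyz": [0,0,1],"rot": [0,0,0]},
    {"gripper": 0,"xyz": [0,0,2],"rot": [0,0,0]},
    {"gripper": 0,"xyz": [0,0,2.5],"rot": [0,0,0]},
    {"gripper": 0,"xyz": [0,0,2.5],"rot": [0,0,0]},
  ],
)

```text
t: 3.0
ee_pos: [0.6124, 0.1495, 0.0578]
eef_rot: [-3.142, 0.0, 2.959]
contact_force: [0.3, 0.4, -0.5]
gripper_width: 0.0001
```

move_arm(
  rows=[
    {"gripper": 0,"xyz": [0,0,0.5],"rot": [0,0,0]},
    {"gripper": 0,"xyz": [0,0,1],"rot": [0,0,0]},
    {"gripper": 0,"xyz": [0,0,1],"rot": [0,0,0]},
  ],
)

```text
t: 3.3
ee_pos: [0.6125, 0.1496, 0.057]
eef_rot: [3.142, 0.0, 2.959]
contact_force: [-0.2, 0.4, 1.1]
gripper_width: -0.0003
```

move_arm(
  rows=[
    {"gripper": 0,"xyz": [0,0,0.4],"rot": [0,0,0]},
    {"gripper": 0,"xyz": [0,0,0.4],"rot": [0,0,0]},
  ],
)

```text
t: 3.5
ee_pos: [0.6125, 0.1495, 0.0568]
eef_rot: [3.142, 0.0, 2.959]
contact_force: [-1.4, 0.7, 4.0]
gripper_width: 0.0001
```

move_arm(
  rows=[
    {"gripper": 0,"xyz": [0,0,0.4],"rot": [0,0,0]},
    {"gripper": 0,"xyz": [0,0,0.7],"rot": [0,0,0]},
    {"gripper": 0,"xyz": [0,0,0.7],"rot": [0,0,0]},
  ],
)

```text
t: 3.8
ee_pos: [0.6125, 0.1496, 0.0566]
eef_rot: [3.142, 0.0, 2.959]
contact_force: [-2.2, 0.1, 8.8]
gripper_width: 0.0002
```

move_arm(
  rows=[
    {"gripper": 0,"xyz": [1,0,0.1],"rot": [0,0,0]},
    {"gripper": 0,"xyz": [2,0,0.1],"rot": [0,0,0]},
    {"gripper": 0,"xyz": [4,0,0.1],"rot": [0,0,0]},
    {"gripper": 0,"xyz": [6,0,0.1],"rot": [0,0,0]},
    {"gripper": 0,"xyz": [8,0,0.1],"rot": [0,0,0]},
  ],
)

```text
t: 4.3
ee_pos: [0.6077, 0.1511, 0.0567]
eef_rot: [3.14, 0.006, 2.958]
contact_force: [3.9, -2.0, 5.4]
gripper_width: -0.0004
```

Run:
```python
from h import *
st()
a=get_image("top")[155:300,160:310,::-1]; cv2.imwrite("pics/t2.png",cv2.resize(a,None,fx=4,fy=4,interpolation=2))
```

```text
t 4.3 p [0.6077 0.1511 0.0567] r [3.1395 0.006  2.9582] F [ 3.9 -2.   5.4] w -0.0004 j [-0.32  0.7   0.01  1.95 -0.01  0.49  1.08]
```

View pics/t2.png

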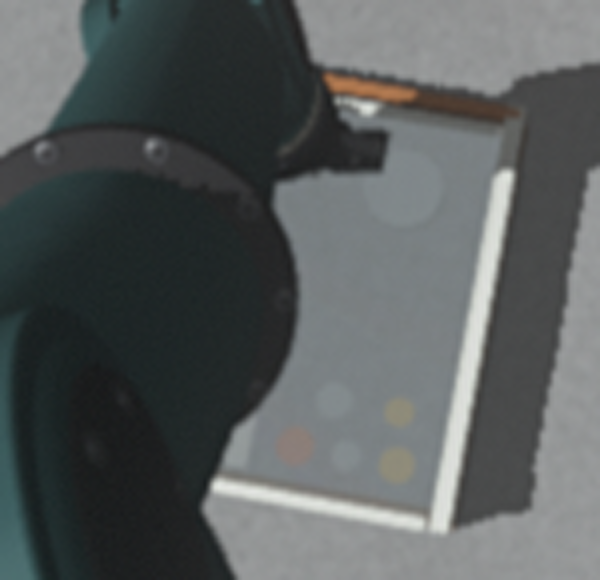

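move_arm(
  rows=[
    {"gripper": 0,"xyz": [0,0,0.5],"rot": [0,0,0]},
    {"gripper": 0,"xyz": [1,0,0.8],"rot": [0,0,0]},
    {"gripper": 0,"xyz": [3,0,0.8],"rot": [0,0,0]},
    {"gripper": 0,"xyz": [6,0,0.8],"rot": [0,0,0]},
  ],
)

```text
t: 4.75
ee_pos: [0.6036, 0.152, 0.0566]
eef_rot: [3.138, 0.009, 2.958]
contact_force: [5.8, -2.5, 7.2]
gripper_width: 0.0002
```

move_arm(
  rows=[
    {"gripper": 0,"xyz": [2,0,0.5],"rot": [0,0,0]},
    {"gripper": 0,"xyz": [5,0,0.5],"rot": [0,0,0]},
    {"gripper": 0,"xyz": [9,0,0.5],"rot": [0,0,0]},
    {"gripper": 0,"xyz": [13,0,0.5],"rot": [0,0,0]},
    {"gripper": 0,"xyz": [17,0,0.5],"rot": [0,0,0]},
  ],
)

```text
t: 5.25
ee_pos: [0.5874, 0.1551, 0.0565]
eef_rot: [3.138, 0.01, 2.958]
contact_force: [5.5, -1.5, 9.3]
gripper_width: -0.0002
```

Run:
```python
from h import *
st()
a=get_image("top")[155:300,160:310,::-1]; cv2.imwrite("pics/t3.png",cv2.resize(a,None,fx=4,fy=4,interpolation=2))
```

```text
t 5.25 p [0.5874 0.1551 0.0565] r [3.1381 0.0104 2.9576] F [ 5.5 -1.5  9.3] w -0.0002 j [-0.34  0.68  0.01  1.99 -0.01  0.46  1.07]
```

View pics/t3.png

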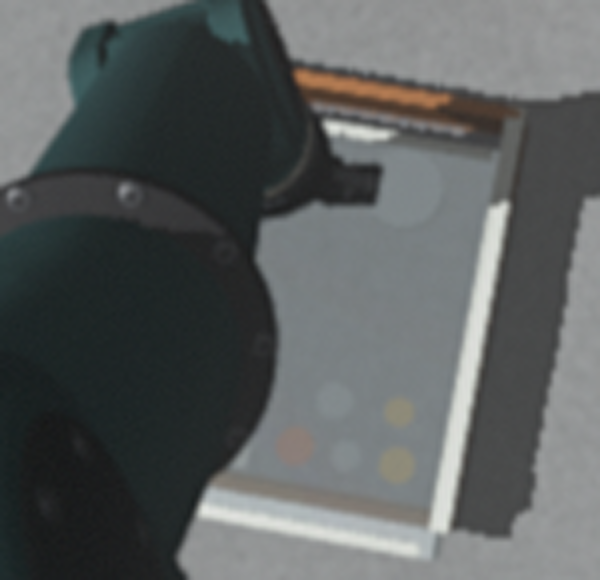

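The cover's moving with the fingertips: the trim has come away from the far wall, and the near trim shows at (420,545). I'll keep dragging.

move_arm(
  rows=[
    {"gripper": 0,"xyz": [4,0,0.1],"rot": [0,0,0]},
    {"gripper": 0,"xyz": [8,0,0.1],"rot": [0,0,0]},
    {"gripper": 0,"xyz": [13,0,0.1],"rot": [0,0,0]},
    {"gripper": 0,"xyz": [18,0,0.1],"rot": [0,0,0]},
    {"gripper": 0,"xyz": [23,0,0.1],"rot": [0,0,0]},
    {"gripper": 0,"xyz": [28,0,0.1],"rot": [0,0,0]},
    {"gripper": 0,"xyz": [33,0,0.1],"rot": [0,0,0]},
  ],
)

```text
t: 6.0
ee_pos: [0.5549, 0.1612, 0.0564]
eef_rot: [3.138, 0.01, 2.957]
contact_force: [5.8, -1.8, 10.2]
gripper_width: 0.0001
```

move_arm(
  rows=[
    {"gripper": 0,"xyz": [5,0,0],"rot": [0,0,0]},
    {"gripper": 0,"xyz": [10,0,0],"rot": [0,0,0]},
    {"gripper": 0,"xyz": [15,0,0],"rot": [0,0,0]},
    {"gripper": 0,"xyz": [20,0,0],"rot": [0,0,0]},
    {"gripper": 0,"xyz": [25,0,0],"rot": [0,0,0]},
    {"gripper": 0,"xyz": [30,0,0],"rot": [0,0,0]},
    {"gripper": 0,"xyz": [35,0,0],"rot": [0,0,0]},
    {"gripper": 0,"xyz": [40,0,0],"rot": [0,0,0]},
  ],
)

```text
t: 6.8
ee_pos: [0.5155, 0.1685, 0.0563]
eef_rot: [3.138, 0.01, 2.957]
contact_force: [6.0, -3.0, 13.1]
gripper_width: -0.0003
```

move_arm(
  rows=[
    {"gripper": 0,"xyz": [4,0,-0.4],"rot": [0,0,0]},
    {"gripper": 0,"xyz": [8,0,-0.4],"rot": [0,0,0]},
    {"gripper": 0,"xyz": [12,0,-0.4],"rot": [0,0,0]},
    {"gripper": 0,"xyz": [16,0,-0.5],"rot": [0,0,0]},
    {"gripper": 0,"xyz": [20,0,-0.5],"rot": [0,0,0]},
  ],
)

```text
t: 7.3
ee_pos: [0.4953, 0.1722, 0.0564]
eef_rot: [3.138, 0.009, 2.957]
contact_force: [5.6, -3.5, 11.4]
gripper_width: -0.0001
```

move_arm(
  rows=[
    {"gripper": 0,"xyz": [2,0,0],"rot": [0,0,0]},
    {"gripper": 0,"xyz": [4,0,0],"rot": [0,0,0]},
    {"gripper": 0,"xyz": [6,0,0],"rot": [0,0,0]},
    {"gripper": 0,"xyz": [8,0,0],"rot": [0,0,0]},
  ],
)

```text
t: 7.7
ee_pos: [0.4874, 0.1737, 0.0563]
eef_rot: [3.138, 0.009, 2.957]
contact_force: [6.0, -3.5, 11.5]
gripper_width: -0.0004
```

Run:
```python
from h import *
st()
a=get_image("top")[155:300,160:310,::-1]; cv2.imwrite("pics/t4.png",cv2.resize(a,None,fx=4,fy=4,interpolation=2))
```

```text
t 7.7 p [0.4874 0.1737 0.0563] r [3.1379 0.0086 2.9571] F [ 6.  -3.5 11.5] w -0.0004 j [-0.45  0.62  0.02  2.19 -0.03  0.32  0.99]
```

View pics/t4.png

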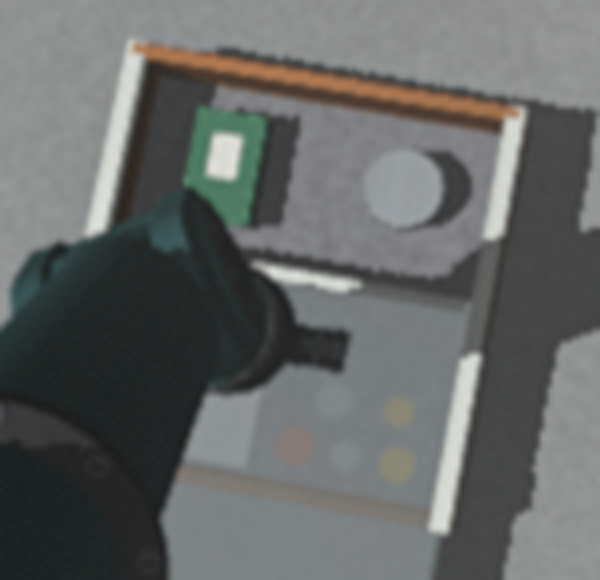

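move_arm(
  rows=[
    {"gripper": 0,"xyz": [1,0,0],"rot": [0,0,0]},
    {"gripper": 0,"xyz": [2,0,0],"rot": [0,0,0]},
    {"gripper": 0,"xyz": [3,0,0],"rot": [0,0,0]},
  ],
)

```text
t: 8.05
ee_pos: [0.4845, 0.1743, 0.0563]
eef_rot: [3.138, 0.009, 2.957]
contact_force: [4.7, -2.4, 11.3]
gripper_width: -0.0004
```

move_arm(
  rows=[
    {"gripper": 0,"xyz": [1.5,0,0],"rot": [0,0,0]},
    {"gripper": 0,"xyz": [3,0,0],"rot": [0,0,0]},
    {"gripper": 0,"xyz": [4.5,0,0],"rot": [0,0,0]},
    {"gripper": 0,"xyz": [6,0,0],"rot": [0,0,0]},
  ],
)

```text
t: 8.45
ee_pos: [0.4799, 0.1758, 0.0564]
eef_rot: [3.136, 0.011, 2.957]
contact_force: [6.8, -2.5, 9.3]
gripper_width: 0.0001
```

Run:
```python
from h import *
np.set_printoptions(precision=4,suppress=True)
st()
a=get_image("top")[...,::-1]; cv2.imwrite("pics/t5full.png",a); a=a[155:300,160:310]
cv2.imwrite("pics/t5.png",cv2.resize(a,None,fx=4,fy=4,interpolation=2))
for x in(0,.005,.01): print(x,(proj('top',[[*cw(x,y),.057] for y in(-.1,-.05)])-[160,155])*4)
```

```text
t 8.45 p [0.4799 0.1758 0.0564] r [3.1364 0.0109 2.9568] F [ 6.8 -2.5  9.3] w 0.0001 j [-0.46  0.61  0.02  2.21 -0.03  0.31  0.98]
0 [[434.2261 306.6275]
 [359.0754 293.1871]]
0.005 [[435.6465 299.0861]
 [360.5421 285.6771]]
0.01 [[437.0649 291.5548]
 [362.0068 278.1773]]
```

View pics/t5.png

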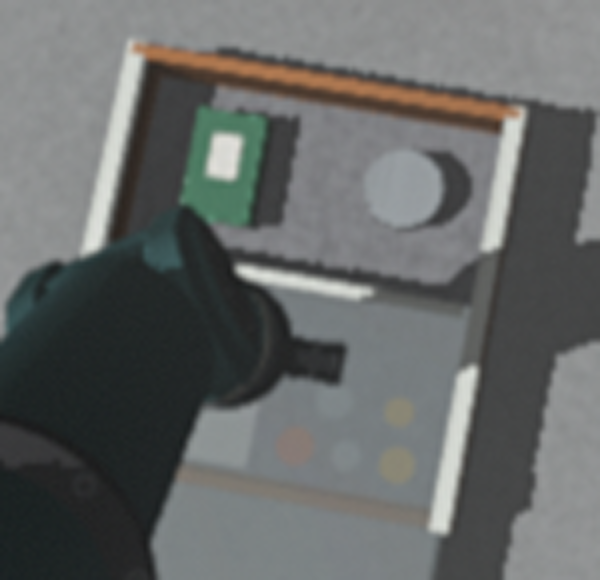

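move_arm(
  rows=[
    {"gripper": 0,"xyz": [0,0,0.3],"rot": [0,0,0]},
    {"gripper": 0,"xyz": [1,0,0.3],"rot": [0,0,0]},
    {"gripper": 0,"xyz": [2,0,0.3],"rot": [0,0,0]},
  ],
)

```text
t: 8.8
ee_pos: [0.4788, 0.1761, 0.0564]
eef_rot: [3.136, 0.012, 2.956]
contact_force: [7.6, -3.3, 10.8]
gripper_width: 0.0003
```

Run:
```python
from h import *
st()
a=get_image("top")[...,::-1]; b=cv2.imread("pics/t5full.png")
# compare trim edge column profile near x=250 (orig)
for im in(b,a): print(im[222:234,244:250].mean((1,2)).round(0))
```

```text
t 8.8 p [0.4788 0.1761 0.0564] r [3.1358 0.0124 2.9564] F [ 7.6 -3.3 10.8] w 0.0003 j [-0.46  0.61  0.02  2.21 -0.03  0.31  0.98]
[ 84.  61.  67. 113. 175. 208. 199. 161. 127. 121. 123. 124.]
[ 84.  61.  67. 114. 175. 208. 199. 161. 127. 120. 122. 123.]
```

Run:
```python
from h import *
np.set_printoptions(precision=4,suppress=True)
b=cv2.imread("pics/t5full.png").astype(int)[178:216,200:234]
print(cv2.imwrite("pics/t5b.png",cv2.resize(b.astype(np.uint8),None,fx=16,fy=16,interpolation=2)))
```

```text
True
```

View pics/t5b.png

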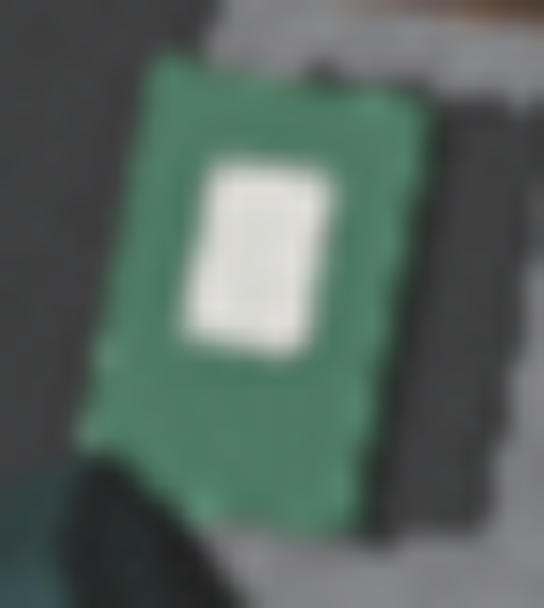

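move_arm(
  rows=[
    {"gripper": 0,"xyz": [0,0,-5],"rot": [0,0,0]},
    {"gripper": 0,"xyz": [0,0,-20],"rot": [0,0,0]},
    {"gripper": 0.5,"xyz": [0,0,-40],"rot": [0,0,0]},
    {"gripper": 0.7,"xyz": [0,0,-60],"rot": [0,0,0]},
  ],
)

```text
t: 9.25
ee_pos: [0.4688, 0.1752, 0.1139]
eef_rot: [-3.139, -0.005, 2.96]
contact_force: [0.0, 0.0, 0.7]
gripper_width: 0.0281
```

The book is in full view: its corners in the 16x crop are (150,60), (430,100), (365,530), with the fourth inferred.

Run:
```python
from h import *
np.set_printoptions(precision=4,suppress=True)
px=np.array([(150,60),(430,100),(365,530),(85,490)])/16+[200,178]-.5
q=ray('top',px,.034)
t,a,e=fit([[.0375,.024],[.0375,-.024],[-.0375,-.024],[-.0375,.024]],q); print(t,a); print(e)
d=t-C; c,s=np.cos(-CY),np.sin(-CY); print('case frame',c*d[0]-s*d[1],s*d[0]+c*d[1])
go([*t,.10],a+np.pi)
sc=get_image("scene")[...,::-1]; cv2.imwrite("pics/s6.png",cv2.resize(sc[165:275,280:410],None,fx=5,fy=5,interpolation=2))
```

```text
[0.6096 0.2133] -0.13361885577593466
[[ 0.0004  0.0006]
 [-0.0007  0.    ]
 [-0.0002 -0.0004]
 [ 0.0006 -0.0002]]
case frame 0.07205154664537726 0.0619001949666759
t 9.25 p [0.4688 0.1752 0.1139] r [-3.1388 -0.0054  2.9597] F [0.  0.  0.7] w 0.0281 j [-0.47  0.5   0.03  2.19 -0.03  0.45  0.97]
xyz mm [-131.7   62.9   13.1] rot [-0.0026 -0.0054 -0.0483]
```

View pics/s6.png

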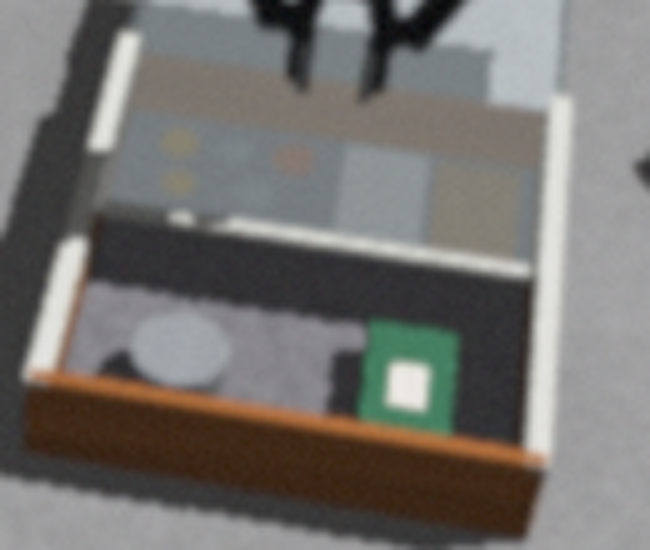

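Run:
```python
from h import *
np.set_printoptions(precision=4,suppress=True)
q=ray('scene',np.array([(368,320),(462,333)])/5+[280,165]-.4,.034);print(q, np.diff(q,axis=0))
t=np.array([.6096,.2133]);c,s=np.cos(-.134),np.sin(-.134)
for y in(-.024,.024): print(t+[c*-.0375-s*y, s*-.0375+c*y])
```

```text
[[0.5702 0.1966]
 [0.578  0.2473]] [[0.0078 0.0507]]
[0.5692 0.1945]
[0.5756 0.2421]
```

move_arm(
  rows=[
    {"gripper": 0.75,"xyz": [-20,10,-5],"rot": [0,0,-0.01]},
    {"gripper": 0.75,"xyz": [-55,27,-5],"rot": [0,0,-0.02]},
    {"gripper": 0.75,"xyz": [-90,44,-2],"rot": [0,0,-0.04]},
    {"gripper": 0.75,"xyz": [-120,58,0],"rot": [0,0,-0.04]},
    {"gripper": 0.75,"xyz": [-132,64,5],"rot": [0.003,0,-0.04]},
    {"gripper": 0.75,"xyz": [-132,64,13],"rot": [0.003,0,-0.04]},
    {"gripper": 0.75,"xyz": [-132,64,13],"rot": [0.003,0,-0.04]},
  ],
)

```text
t: 10.0
ee_pos: [0.6092, 0.2136, 0.0989]
eef_rot: [-3.135, -0.007, 2.999]
contact_force: [-0.8, -0.5, 0.4]
gripper_width: 0.064
```

Run:
```python
from h import *
go([.610,.215,.07],np.pi-.145)
sc=get_image("scene")[...,::-1]; cv2.imwrite("pics/s7.png",cv2.resize(sc[165:275,280:410],None,fx=5,fy=5,interpolation=2))
```

```text
t 10.0 p [0.6092 0.2136 0.0989] r [-3.1351 -0.0068  2.9994] F [-0.8 -0.5  0.4] w 0.064 j [-0.42  0.66  0.02  1.88 -0.02  0.62  1.04]
xyz mm [-0.8  1.7 28.9] rot [-0.0065 -0.0068  0.0029]
```

View pics/s7.png

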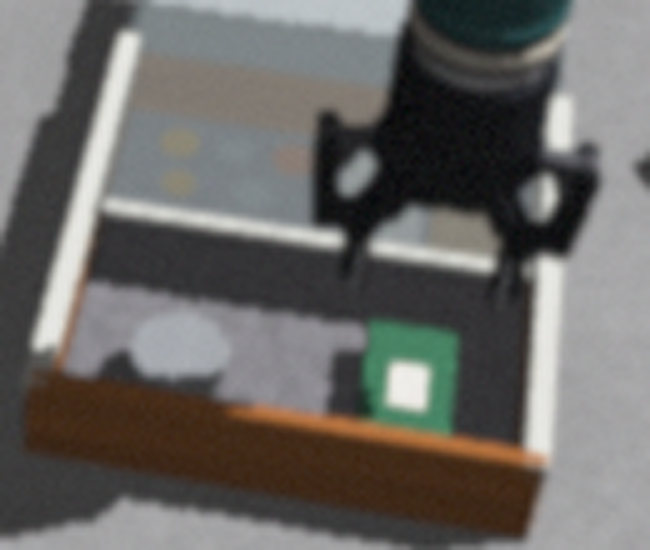

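move_arm(
  rows=[
    {"gripper": 0.7,"xyz": [-1,0,8],"rot": [-0.006,-0.006,0]},
    {"gripper": 0.7,"xyz": [-1,0,18],"rot": [-0.006,-0.006,0]},
    {"gripper": 0.7,"xyz": [-1,0,28],"rot": [-0.006,-0.006,0]},
    {"gripper": 0.7,"xyz": [-1,0,38],"rot": [-0.006,-0.006,0]},
    {"gripper": 0.7,"xyz": [-1,0,44],"rot": [-0.006,-0.006,0]},
    {"gripper": 0.7,"xyz": [-1,0,44],"rot": [-0.006,-0.006,0]},
  ],
)

```text
t: 10.65
ee_pos: [0.6133, 0.2139, 0.056]
eef_rot: [3.14, 0.004, 2.999]
contact_force: [0.4, 0.8, 0.4]
gripper_width: 0.0597
```

Run:
```python
from h import *
go([.610,.214,.07],np.pi-.145)
sc=get_image("scene")[...,::-1]; cv2.imwrite("pics/s8.png",cv2.resize(sc[165:275,280:410],None,fx=5,fy=5,interpolation=2))
```

```text
t 10.65 p [0.6133 0.2139 0.056 ] r [3.1398 0.0039 2.9989] F [0.4 0.8 0.4] w 0.0597 j [-0.42  0.72  0.02  1.89 -0.02  0.53  1.04]
xyz mm [  3.3  -0.4 -14. ] rot [0.0018 0.0039 0.0023]
```

View pics/s8.png

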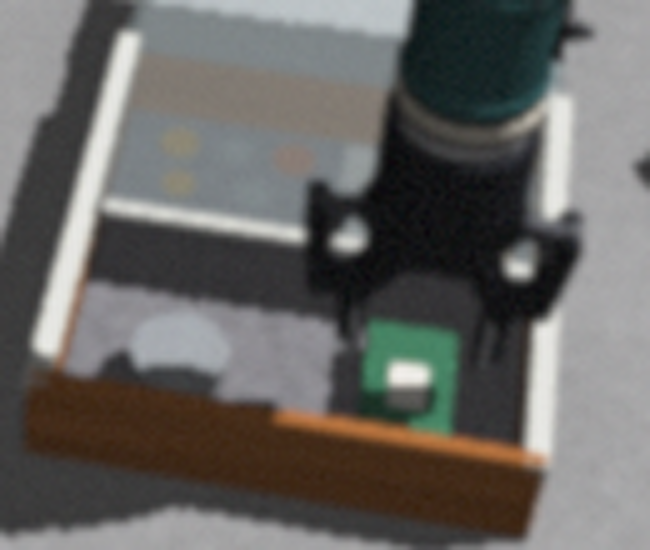

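move_arm(
  rows=[
    {"gripper": 0.7,"xyz": [3,0,4],"rot": [0,0.003,0]},
    {"gripper": 0.7,"xyz": [3,0,10],"rot": [0,0.003,0]},
    {"gripper": 0.7,"xyz": [3,0,16],"rot": [0,0.003,0]},
    {"gripper": 0.7,"xyz": [3,0,22],"rot": [0,0.003,0]},
    {"gripper": 0.7,"xyz": [3,0,26],"rot": [0,0.003,0]},
    {"gripper": 0.7,"xyz": [3,0,26],"rot": [0,0.003,0]},
  ],
)

```text
t: 11.3
ee_pos: [0.6109, 0.2145, 0.0305]
eef_rot: [3.139, 0.002, 2.999]
contact_force: [-0.3, 0.1, 0.1]
gripper_width: 0.0599
```

Run:
```python
from h import *
go([.610,.214,.013],np.pi-.145)
sc=get_image("scene")[...,::-1]; cv2.imwrite("pics/s9.png",cv2.resize(sc[165:275,280:410],None,fx=5,fy=5,interpolation=2))
```

```text
t 11.3 p [0.6109 0.2145 0.0305] r [3.1394e+00 1.7000e-03 2.9988e+00] F [-0.3  0.1  0.1] w 0.0599 j [-0.42  0.75  0.01  1.9  -0.02  0.49  1.04]
xyz mm [ 0.8 -0.6 17.5] rot [0.0022 0.0017 0.0022]
```

View pics/s9.png

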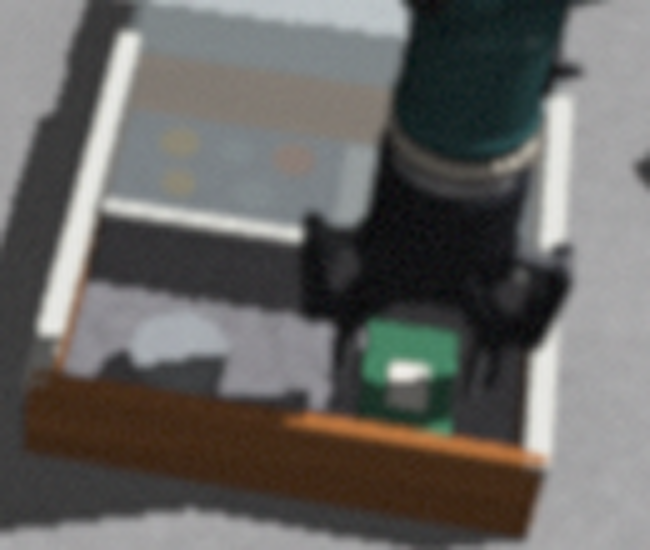

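move_arm(
  rows=[
    {"gripper": 0.7,"xyz": [1,-0.5,4],"rot": [0,0,0]},
    {"gripper": 0.7,"xyz": [1,-0.5,8],"rot": [0,0,0]},
    {"gripper": 0.7,"xyz": [1,-0.5,12],"rot": [0,0,0]},
    {"gripper": 0.7,"xyz": [1,-0.5,15],"rot": [0,0,0]},
    {"gripper": 0.7,"xyz": [1,-0.5,15],"rot": [0,0,0]},
  ],
)

```text
t: 11.85
ee_pos: [0.61, 0.2143, 0.0158]
eef_rot: [3.139, 0.002, 2.999]
contact_force: [0.6, 0.1, 0.5]
gripper_width: 0.0596
```

move_arm(
  rows=[
    {"gripper": 0.7,"xyz": [0,0,2],"rot": [0,0,0]},
    {"gripper": 0.7,"xyz": [0,0,3],"rot": [0,0,0]},
    {"gripper": 0.7,"xyz": [0,0,3],"rot": [0,0,0]},
    {"gripper": 0.5,"xyz": [0,0,3],"rot": [0,0,0]},
    {"gripper": 0.4,"xyz": [0,0,3],"rot": [0,0,0]},
    {"gripper": 0.3,"xyz": [0,0,3],"rot": [0,0,0]},
    {"gripper": 0.3,"xyz": [0,0,3],"rot": [0,0,0]},
    {"gripper": 0.3,"xyz": [0,0,3],"rot": [0,0,0]},
  ],
)

```text
t: 12.65
ee_pos: [0.6106, 0.2142, 0.0139]
eef_rot: [3.139, 0.003, 2.999]
contact_force: [-1.3, -1.1, 5.6]
gripper_width: 0.0465
```

move_arm(
  rows=[
    {"gripper": 0,"xyz": [0,0,1],"rot": [0,0,0]},
    {"gripper": 0,"xyz": [0,0,0],"rot": [0,0,0]},
    {"gripper": 0,"xyz": [0,0,-4],"rot": [0,0,0]},
    {"gripper": 0,"xyz": [0,0,-10],"rot": [0,0,0]},
    {"gripper": 0,"xyz": [0,0,-18],"rot": [0,0,0]},
    {"gripper": 0,"xyz": [0,0,-28],"rot": [0,0,0]},
    {"gripper": 0,"xyz": [0,0,-40],"rot": [0,0,0]},
    {"gripper": 0,"xyz": [0,0,-60],"rot": [0,0,0]},
    {"gripper": 0,"xyz": [0,0,-80],"rot": [0,0,0]},
    {"gripper": 0,"xyz": [0,0,-100],"rot": [0,0,0]},
    {"gripper": 0,"xyz": [0,0,-110],"rot": [0,0,0]},
  ],
)

```text
t: 13.75
ee_pos: [0.6112, 0.2146, 0.1262]
eef_rot: [3.137, 0.006, 2.999]
contact_force: [0.4, -0.5, -1.1]
gripper_width: 0.0462
```

Run:
```python
from h import *
go([.535,-.169,.12],np.pi+.106)
sc=get_image("scene")[...,::-1]; cv2.imwrite("pics/s10.png",cv2.resize(sc[140:275,280:410],None,fx=4.4,fy=4.4,interpolation=2))
```

```text
t 13.75 p [0.6112 0.2146 0.1262] r [3.1366 0.0063 2.9987] F [ 0.4 -0.5 -1.1] w 0.0462 j [-0.42  0.62  0.02  1.87 -0.02  0.65  1.04]
xyz mm [  20.9 -390.5    4.1] rot [ 0.0041  0.0068 -0.2489]
```

View pics/s10.png

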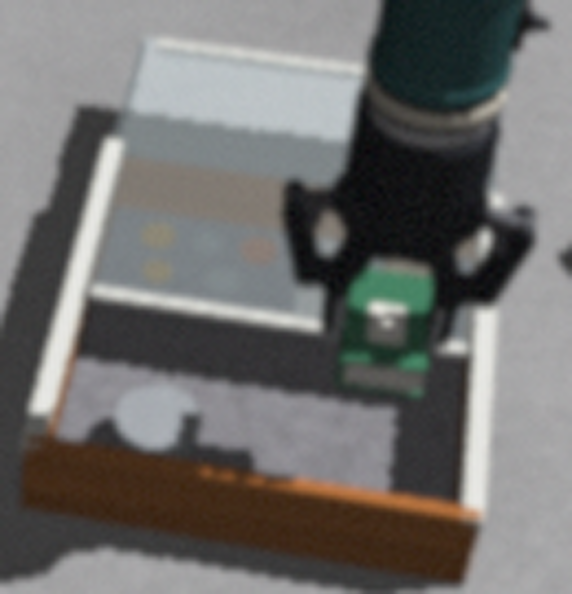

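The book is held, visible around (390,330), and it's clear of the case. Next I'll carry it to the pad.

move_arm(
  rows=[
    {"gripper": 0,"xyz": [1,-12,0],"rot": [0,0,-0.01]},
    {"gripper": 0,"xyz": [3,-38,0],"rot": [0,0,-0.03]},
    {"gripper": 0,"xyz": [5,-73,0],"rot": [0,0,-0.06]},
    {"gripper": 0,"xyz": [7,-108,0],"rot": [0,0,-0.09]},
    {"gripper": 0,"xyz": [9,-143,0],"rot": [0,0,-0.12]},
    {"gripper": 0,"xyz": [11,-178,0],"rot": [0,0,-0.15]},
    {"gripper": 0,"xyz": [13,-213,0],"rot": [0,0,-0.18]},
    {"gripper": 0,"xyz": [15,-248,0],"rot": [0,0,-0.2]},
    {"gripper": 0,"xyz": [17,-283,0],"rot": [0,0,-0.22]},
    {"gripper": 0,"xyz": [19,-318,0],"rot": [0,0,-0.24]},
    {"gripper": 0,"xyz": [20,-350,0],"rot": [0,0,-0.249]},
    {"gripper": 0,"xyz": [21,-375,0],"rot": [0,0,-0.249]},
  ],
)

```text
t: 15.0
ee_pos: [0.5333, -0.1573, 0.121]
eef_rot: [3.14, 0.0, -3.038]
contact_force: [0.1, 0.4, -0.5]
gripper_width: 0.0464
```

Run:
```python
from h import *
go([.535,-.169,.05],np.pi+.106)
```

```text
t 15.0 p [ 0.5333 -0.1573  0.121 ] r [ 3.1396e+00  3.0000e-04 -3.0377e+00] F [ 0.1  0.4 -0.5] w 0.0464 j [ 0.28  0.54 -0.09  2.07  0.09  0.54  1.79]
xyz mm [ -0.5 -12.   71. ] rot [ 0.002   0.0003 -0.0021]
```

move_arm(
  rows=[
    {"gripper": 0,"xyz": [0,-8,10],"rot": [0,0,0]},
    {"gripper": 0,"xyz": [0,-13,25],"rot": [0,0,0]},
    {"gripper": 0,"xyz": [0,-13,45],"rot": [0,0,0]},
    {"gripper": 0,"xyz": [0,-13,65],"rot": [0,0,0]},
    {"gripper": 0,"xyz": [0,-13,78],"rot": [0,0,0]},
    {"gripper": 0,"xyz": [0,-13,78],"rot": [0,0,0]},
    {"gripper": 0,"xyz": [0,-13,78],"rot": [0,0,0]},
  ],
)

```text
t: 15.7
ee_pos: [0.5375, -0.1657, 0.0436]
eef_rot: [3.139, 0.003, -3.034]
contact_force: [0.3, 0.2, -0.9]
gripper_width: 0.0466
```

Run:
```python
from h import *
go([.535,-.169,.02],np.pi+.106)
for n,(x0,y0,x1,y1) in(("scene",(170,150,300,270)),("top",(300,170,430,290))):
    a=get_image(n)[...,::-1]; cv2.imwrite(f"pics/{n}11.png",a);cv2.imwrite(f"pics/{n}11z.png",cv2.resize(a[y0:y1,x0:x1],None,fx=5,fy=5,interpolation=2))
```

```text
t 15.7 p [ 0.5375 -0.1657  0.0436] r [ 3.1386e+00  2.8000e-03 -3.0338e+00] F [ 0.3  0.2 -0.9] w 0.0466 j [ 0.27  0.67 -0.07  2.09  0.11  0.39  1.79]
xyz mm [ 2.9 -3.  23.6] rot [0.003  0.0028 0.0018]
```

View pics/scene11z.png

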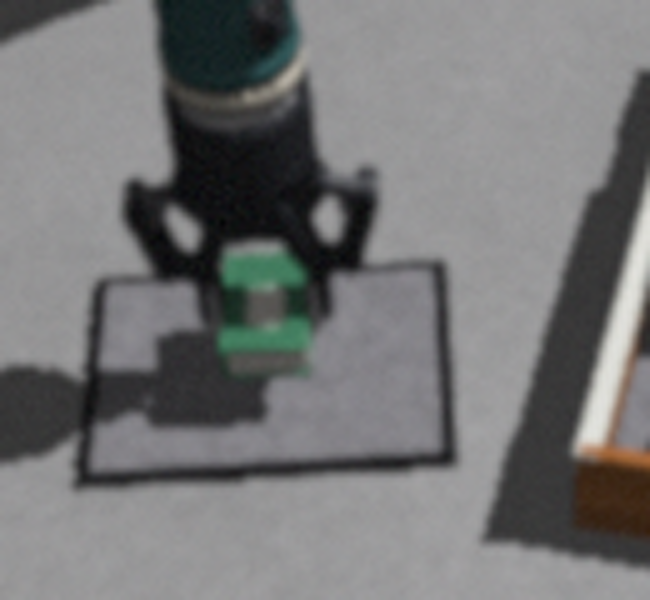

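View pics/top11z.png

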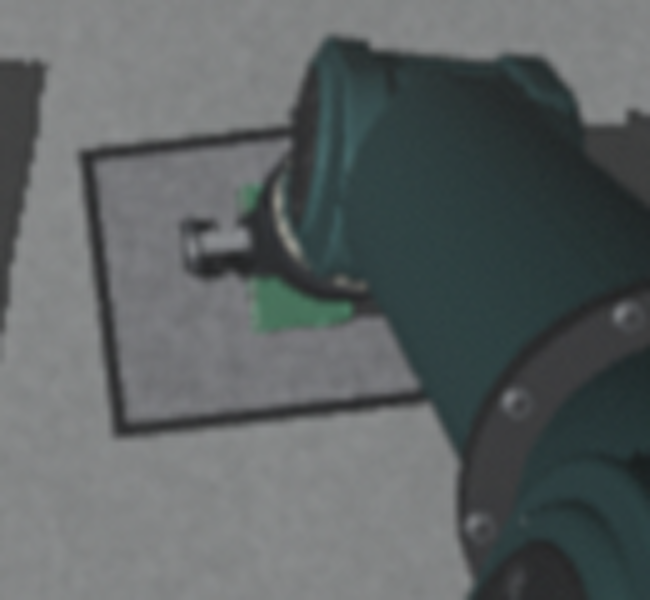

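Run:
```python
from h import *
np.set_printoptions(precision=4,suppress=True)
q=ray('scene',np.array([(222,351),(311,345),(228,255),(300,252)])/5+[170,150]-.4,.0637);print(q,q.mean(0))
q=ray('top',np.array([(240,185),(258,332)])/5+[300,170]-.4,.0637);print(q)
c,s=np.cos(.106),np.sin(.106)
for x in(.0375,-.0375): print(np.array([.5375,-.1657])+[c*x-s*.024,s*x+c*.024])
```

```text
[[ 0.5774 -0.1838]
 [ 0.5714 -0.1361]
 [ 0.5039 -0.1905]
 [ 0.5001 -0.1501]] [ 0.5382 -0.1651]
[[ 0.5725 -0.1383]
 [ 0.4962 -0.1455]]
[ 0.5723 -0.1379]
[ 0.4977 -0.1458]
```

move_arm(
  rows=[
    {"gripper": 0,"xyz": [3,-3,6],"rot": [0,0,0]},
    {"gripper": 0,"xyz": [3,-3,13],"rot": [0,0,0]},
    {"gripper": 0,"xyz": [3,-3,20],"rot": [0,0,0]},
    {"gripper": 0,"xyz": [3,-3,26],"rot": [0,0,0]},
    {"gripper": 0,"xyz": [3,-3,29],"rot": [0,0,0]},
    {"gripper": 0,"xyz": [3,-3,31],"rot": [0,0,0]},
    {"gripper": 0,"xyz": [3,-3,31],"rot": [0,0,0]},
  ],
)

```text
t: 16.5
ee_pos: [0.5349, -0.1699, 0.0128]
eef_rot: [3.139, 0.003, -3.035]
contact_force: [1.0, -0.1, -0.7]
gripper_width: 0.046
```

move_arm(
  rows=[
    {"gripper": 0,"xyz": [0,0,1],"rot": [0,0,0]},
    {"gripper": 0,"xyz": [0,0,2],"rot": [0,0,0]},
    {"gripper": 0,"xyz": [0,0,2],"rot": [0,0,0]},
  ],
)

```text
t: 16.8
ee_pos: [0.535, -0.17, 0.0112]
eef_rot: [3.139, 0.004, -3.035]
contact_force: [0.7, 0.3, -1.1]
gripper_width: 0.0462
```

move_arm(
  rows=[
    {"gripper": 0,"xyz": [0,0,0.7],"rot": [0,0,0]},
    {"gripper": 0,"xyz": [0,0,1.3],"rot": [0,0,0]},
    {"gripper": 0,"xyz": [0,0,1.3],"rot": [0,0,0]},
  ],
)

```text
t: 17.1
ee_pos: [0.5351, -0.17, 0.0099]
eef_rot: [3.139, 0.004, -3.035]
contact_force: [-0.1, -0.1, -0.7]
gripper_width: 0.0463
```

move_arm(
  rows=[
    {"gripper": 0,"xyz": [0,0,0.5],"rot": [0,0,0]},
    {"gripper": 0,"xyz": [0,0,1],"rot": [0,0,0]},
    {"gripper": 0,"xyz": [0,0,1],"rot": [0,0,0]},
  ],
)

```text
t: 17.4
ee_pos: [0.535, -0.17, 0.0098]
eef_rot: [3.14, 0.004, -3.035]
contact_force: [-1.1, 0.6, 7.5]
gripper_width: 0.0463
```

move_arm(
  rows=[
    {"gripper": 0,"xyz": [0,0,-0.4],"rot": [0,0,0]},
    {"gripper": 0.55,"xyz": [0,0,-0.4],"rot": [0,0,0]},
    {"gripper": 0.6,"xyz": [0,0,-0.4],"rot": [0,0,0]},
    {"gripper": 0.75,"xyz": [0,0,-0.4],"rot": [0,0,0]},
    {"gripper": 0.75,"xyz": [0,0,-0.4],"rot": [0,0,0]},
    {"gripper": 0.75,"xyz": [0,0,-5],"rot": [0,0,0]},
    {"gripper": 0.75,"xyz": [0,0,-15],"rot": [0,0,0]},
    {"gripper": 0.75,"xyz": [0,0,-30],"rot": [0,0,0]},
    {"gripper": 0.75,"xyz": [0,0,-55],"rot": [0,0,0]},
    {"gripper": 0.75,"xyz": [0,0,-85],"rot": [0,0,0]},
    {"gripper": 0.75,"xyz": [0,0,-110],"rot": [0,0,0]},
  ],
)

```text
t: 18.5
ee_pos: [0.535, -0.1704, 0.1215]
eef_rot: [3.14, 0.005, -3.035]
contact_force: [0.8, -0.0, -0.3]
gripper_width: 0.064
```

Run:
```python
from h import *
go([*cw(-.041,0),.1],np.pi+CY)
a=get_image('scene')[...,::-1]; cv2.imwrite(f"pics/s12.png",cv2.resize(a[150:270,170:300],None,fx=5,fy=5,interpolation=2))
```

```text
t 18.5 p [ 0.535  -0.1704  0.1215] r [ 3.1401  0.0054 -3.0354] F [ 0.8 -0.  -0.3] w 0.064 j [ 0.3   0.54 -0.1   2.06  0.09  0.54  1.81]
xyz mm [ 11.2 346.5  22. ] rot [0.0022 0.0052 0.2892]
```

View pics/s12.png

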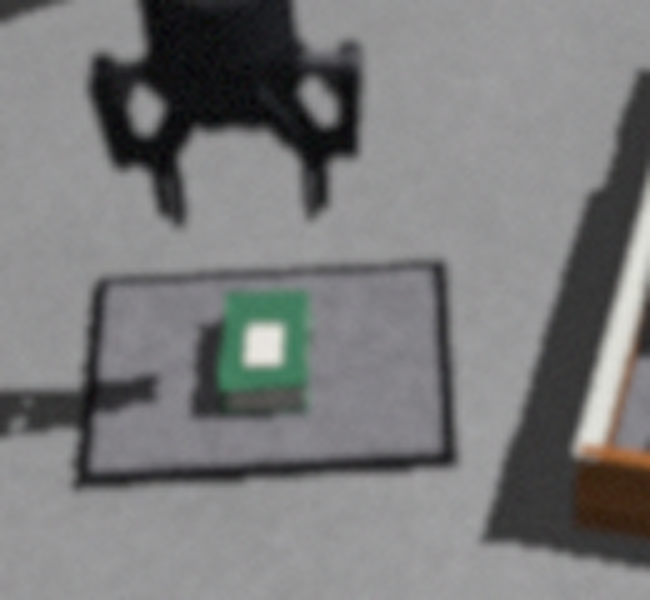

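Run:
```python
from h import *
go([*cw(-.05,0),.1],np.pi+CY)
```

```text
t 18.55 p [ 0.5374 -0.1711  0.1252] r [-3.1407  0.0116 -3.0356] F [0.6 0.5 1. ] w 0.0642 j [ 0.3   0.54 -0.1   2.06  0.09  0.54  1.81]
xyz mm [ 22.4 350.   24.6] rot [0.0008 0.0117 0.2889]
```

move_arm(
  rows=[
    {"gripper": 0.5,"xyz": [1,15,0],"rot": [0,0,0.02]},
    {"gripper": 0,"xyz": [3,45,0],"rot": [0,0,0.05]},
    {"gripper": 0,"xyz": [5,80,0],"rot": [0,0,0.08]},
    {"gripper": 0,"xyz": [8,115,0],"rot": [0,0,0.11]},
    {"gripper": 0,"xyz": [10,150,0],"rot": [0,0,0.14]},
    {"gripper": 0,"xyz": [12,185,0],"rot": [0,0,0.17]},
    {"gripper": 0,"xyz": [14,220,0],"rot": [0,0,0.2]},
    {"gripper": 0,"xyz": [16,255,0],"rot": [0,0,0.23]},
    {"gripper": 0,"xyz": [18,290,0],"rot": [0,0,0.26]},
    {"gripper": 0,"xyz": [20,320,0],"rot": [0,0,0.28]},
    {"gripper": 0,"xyz": [20,340,8],"rot": [0,0,0.289]},
    {"gripper": 0,"xyz": [20,347,20],"rot": [0,0,0.289]},
  ],
)

```text
t: 19.75
ee_pos: [0.4786, 0.1762, 0.1008]
eef_rot: [3.135, 0.006, 2.963]
contact_force: [0.5, 0.8, -0.8]
gripper_width: -0.0
```

Run:
```python
from h import *
go([*cw(-.05,0),.065],np.pi+CY)
```

```text
t 19.75 p [0.4786 0.1762 0.1008] r [3.1349 0.0056 2.9632] F [ 0.5  0.8 -0.8] w -0.0 j [-0.46  0.53  0.03  2.19 -0.05  0.41  1.  ]
xyz mm [ 0.2 -1.8 35.8] rot [0.0067 0.0056 0.0047]
```

move_arm(
  rows=[
    {"gripper": 0,"xyz": [0,-2,12],"rot": [0.005,0.005,0.004]},
    {"gripper": 0,"xyz": [0,-2,25],"rot": [0.005,0.005,0.004]},
    {"gripper": 0,"xyz": [0,-2,36],"rot": [0.005,0.005,0.004]},
    {"gripper": 0,"xyz": [0,-2,40],"rot": [0.005,0.005,0.004]},
    {"gripper": 0,"xyz": [0,-2,41],"rot": [0.005,0.005,0.004]},
    {"gripper": 0,"xyz": [0,-2,41],"rot": [0.005,0.005,0.004]},
  ],
)

```text
t: 20.35
ee_pos: [0.4779, 0.1703, 0.0584]
eef_rot: [-3.139, -0.002, 2.954]
contact_force: [0.1, -0.5, -0.7]
gripper_width: 0.0001
```

move_arm(
  rows=[
    {"gripper": 0,"xyz": [0,3,0.8],"rot": [0,0,0]},
    {"gripper": 0,"xyz": [0,3,1.4],"rot": [0,0,0]},
    {"gripper": 0,"xyz": [0,3,1.9],"rot": [0,0,0]},
    {"gripper": 0,"xyz": [0,3,1.9],"rot": [0,0,0]},
  ],
)

```text
t: 20.75
ee_pos: [0.4786, 0.1742, 0.0569]
eef_rot: [-3.14, -0.001, 2.955]
contact_force: [-0.1, 0.9, 1.2]
gripper_width: 0.0002
```

move_arm(
  rows=[
    {"gripper": 0,"xyz": [0,0,0.4],"rot": [0,0,0]},
    {"gripper": 0,"xyz": [0,0,0.8],"rot": [0,0,0]},
    {"gripper": 0,"xyz": [0,0,1],"rot": [0,0,0]},
    {"gripper": 0,"xyz": [0,0,1],"rot": [0,0,0]},
  ],
)

```text
t: 21.15
ee_pos: [0.4786, 0.1741, 0.0565]
eef_rot: [-3.14, -0.002, 2.955]
contact_force: [-0.6, 1.0, 8.6]
gripper_width: -0.0001
```

move_arm(
  rows=[
    {"gripper": 0,"xyz": [-1,0,0.1],"rot": [0,0,0]},
    {"gripper": 0,"xyz": [-3,0,0.1],"rot": [0,0,0]},
    {"gripper": 0,"xyz": [-6,0,0.1],"rot": [0,0,0]},
    {"gripper": 0,"xyz": [-9,0,0.1],"rot": [0,0,0]},
  ],
)

```text
t: 21.55
ee_pos: [0.4843, 0.1731, 0.0563]
eef_rot: [-3.139, -0.007, 2.956]
contact_force: [-5.9, 2.7, 12.0]
gripper_width: -0.0001
```

move_arm(
  rows=[
    {"gripper": 0,"xyz": [-4,0,-0.1],"rot": [0,0,0]},
    {"gripper": 0,"xyz": [-8,0,-0.1],"rot": [0,0,0]},
    {"gripper": 0,"xyz": [-13,0,-0.1],"rot": [0,0,0]},
    {"gripper": 0,"xyz": [-18,0,-0.1],"rot": [0,0,0]},
    {"gripper": 0,"xyz": [-23,0,-0.1],"rot": [0,0,0]},
    {"gripper": 0,"xyz": [-28,0,-0.1],"rot": [0,0,0]},
    {"gripper": 0,"xyz": [-33,0,-0.1],"rot": [0,0,0]},
  ],
)

```text
t: 22.25
ee_pos: [0.5166, 0.167, 0.0563]
eef_rot: [-3.139, -0.008, 2.956]
contact_force: [-5.6, 2.5, 12.9]
gripper_width: -0.0
```

move_arm(
  rows=[
    {"gripper": 0,"xyz": [-5,0,-0.3],"rot": [0,0,0]},
    {"gripper": 0,"xyz": [-10,0,-0.3],"rot": [0,0,0]},
    {"gripper": 0,"xyz": [-15,0,-0.3],"rot": [0,0,0]},
    {"gripper": 0,"xyz": [-20,0,-0.3],"rot": [0,0,0]},
    {"gripper": 0,"xyz": [-25,0,-0.3],"rot": [0,0,0]},
    {"gripper": 0,"xyz": [-30,0,-0.3],"rot": [0,0,0]},
    {"gripper": 0,"xyz": [-35,0,-0.3],"rot": [0,0,0]},
  ],
)

```text
t: 22.95
ee_pos: [0.5509, 0.1607, 0.0564]
eef_rot: [-3.139, -0.008, 2.956]
contact_force: [-6.5, 2.7, 11.4]
gripper_width: 0.0002
```

move_arm(
  rows=[
    {"gripper": 0,"xyz": [-5,0,0],"rot": [0,0,0]},
    {"gripper": 0,"xyz": [-10,0,0],"rot": [0,0,0]},
    {"gripper": 0,"xyz": [-15,0,0],"rot": [0,0,0]},
    {"gripper": 0,"xyz": [-20,0,0],"rot": [0,0,0]},
    {"gripper": 0,"xyz": [-25,0,0],"rot": [0,0,0]},
    {"gripper": 0,"xyz": [-30,0,0],"rot": [0,0,0]},
    {"gripper": 0,"xyz": [-35,0,0],"rot": [0,0,0]},
    {"gripper": 0,"xyz": [-39,0,0],"rot": [0,0,0]},
  ],
)

```text
t: 23.75
ee_pos: [0.5894, 0.1536, 0.0564]
eef_rot: [-3.139, -0.008, 2.956]
contact_force: [-5.5, 1.5, 10.2]
gripper_width: 0.0003
```

move_arm(
  rows=[
    {"gripper": 0,"xyz": [-3,0,0],"rot": [0,0,0]},
    {"gripper": 0,"xyz": [-6,0,0],"rot": [0,0,0]},
    {"gripper": 0,"xyz": [-9,0,0],"rot": [0,0,0]},
    {"gripper": 0,"xyz": [-11,0,0],"rot": [0,0,0]},
  ],
)

```text
t: 24.15
ee_pos: [0.6003, 0.1516, 0.0564]
eef_rot: [-3.139, -0.008, 2.956]
contact_force: [-5.7, 2.8, 10.0]
gripper_width: 0.0003
```

Run:
```python
from h import *
st()
a=get_image('scene')[...,::-1]; cv2.imwrite("pics/s13.png",a)
cv2.imwrite(f"pics/s13z.png",cv2.resize(a[165:275,280:410],None,fx=5,fy=5,interpolation=2))
```

```text
t 24.15 p [0.6003 0.1516 0.0564] r [-3.1395 -0.0077  2.956 ] F [-5.7  2.8 10. ] w 0.0003 j [-0.33  0.69  0.02  1.95 -0.03  0.5   1.09]
```

View pics/s13z.png

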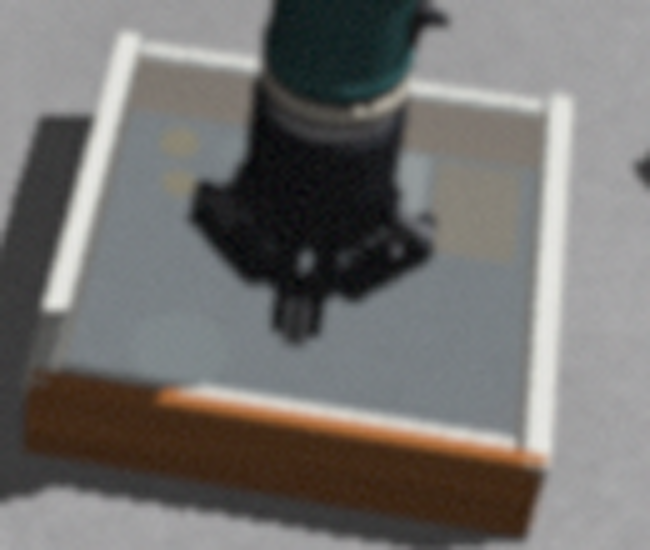

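Nearly shut, with the white trim close to the far wall at about (350,425). I'll push on until the stop is felt.

move_arm(
  rows=[
    {"gripper": 0,"xyz": [-1,0,0],"rot": [0,0,0]},
    {"gripper": 0,"xyz": [-2,0,0],"rot": [0,0,0]},
    {"gripper": 0,"xyz": [-3,0,0],"rot": [0,0,0]},
    {"gripper": 0,"xyz": [-4,0,0],"rot": [0,0,0]},
  ],
)

```text
t: 24.6
ee_pos: [0.6017, 0.1512, 0.0562]
eef_rot: [-3.138, -0.012, 2.956]
contact_force: [-9.7, 2.3, 13.9]
gripper_width: 0.0002
```

move_arm(
  rows=[
    {"gripper": 0,"xyz": [-1,0,0],"rot": [0,0,0]},
    {"gripper": 0,"xyz": [-1,0,0],"rot": [0,0,0]},
  ],
)

```text
t: 24.8
ee_pos: [0.6017, 0.1512, 0.0562]
eef_rot: [-3.138, -0.014, 2.957]
contact_force: [-11.2, 2.7, 15.1]
gripper_width: -0.0001
```

The cover won't move any further, so it's against the wall. I'll lift straight off and retreat.

move_arm(
  rows=[
    {"gripper": 0,"xyz": [-1,0,-2],"rot": [0,0,0]},
    {"gripper": 0,"xyz": [0,0,-8],"rot": [0,0,0]},
    {"gripper": 0,"xyz": [0,0,-25],"rot": [0,0,0]},
    {"gripper": 0,"xyz": [0,0,-60],"rot": [0,0,0]},
    {"gripper": 0,"xyz": [0,0,-100],"rot": [0,0,0]},
    {"gripper": 0,"xyz": [0,0,-140],"rot": [0,0,0]},
    {"gripper": 0,"xyz": [0,30,-170],"rot": [0,0,0]},
    {"gripper": 0,"xyz": [0,70,-170],"rot": [0,0,0]},
    {"gripper": 0,"xyz": [0,110,-170],"rot": [0,0,0]},
    {"gripper": 0,"xyz": [0,150,-170],"rot": [0,0,0]},
    {"gripper": 0,"xyz": [0,190,-170],"rot": [0,0,0]},
    {"gripper": 0,"xyz": [0,220,-170],"rot": [0,0,0]},
  ],
)

```text
t: 26.0
ee_pos: [0.6495, 0.3687, 0.2253]
eef_rot: [-3.141, -0.002, 2.956]
contact_force: [0.8, -0.3, -0.3]
gripper_width: 0.0001
```

move_arm(
  rows=[
    {"gripper": 0,"xyz": [0,40,0],"rot": [0,0,0]},
    {"gripper": 0,"xyz": [0,80,0],"rot": [0,0,0]},
    {"gripper": 0,"xyz": [0,110,0],"rot": [0,0,0]},
    {"gripper": 0,"xyz": [0,110,0],"rot": [0,0,0]},
    {"gripper": 0,"xyz": [0,110,0],"rot": [0,0,0]},
  ],
)

```text
t: 26.5
ee_pos: [0.6696, 0.4739, 0.2243]
eef_rot: [-3.138, -0.002, 2.956]
contact_force: [1.5, -0.8, -0.9]
gripper_width: 0.0003
```

Run:
```python
from h import *
st()
a=get_image('scene')[...,::-1]; cv2.imwrite("pics/s14.png",a)
t=get_image('top')[...,::-1]; cv2.imwrite("pics/t14.png",t)
cv2.imwrite("pics/t14z.png",cv2.resize(t[155:300,160:410],None,fx=3.2,fy=3.2,interpolation=2))
cv2.imwrite("pics/s14z.png",cv2.resize(a[165:275,180:400],None,fx=3.6,fy=3.6,interpolation=2))
```

```text
t 26.5 p [0.6696 0.4739 0.2243] r [-3.1385e+00 -2.1000e-03  2.9558e+00] F [ 1.5 -0.8 -0.9] w 0.0003 j [-0.69  0.73  0.04  1.35 -0.03  1.06  0.73]
```

View pics/t14z.png

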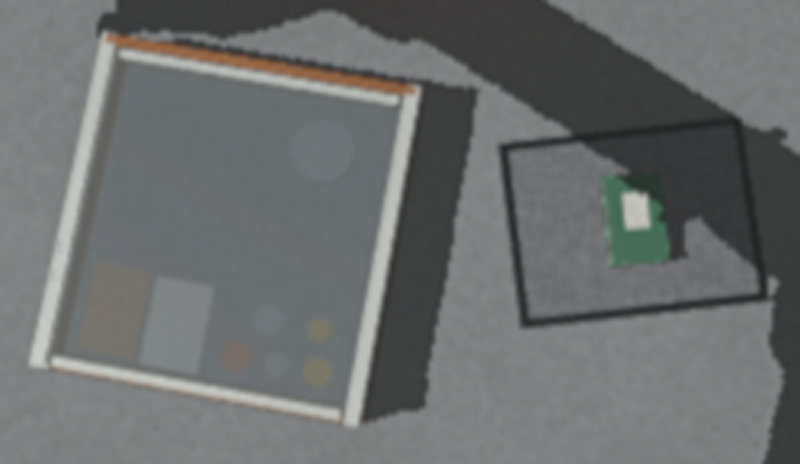

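View pics/s14z.png

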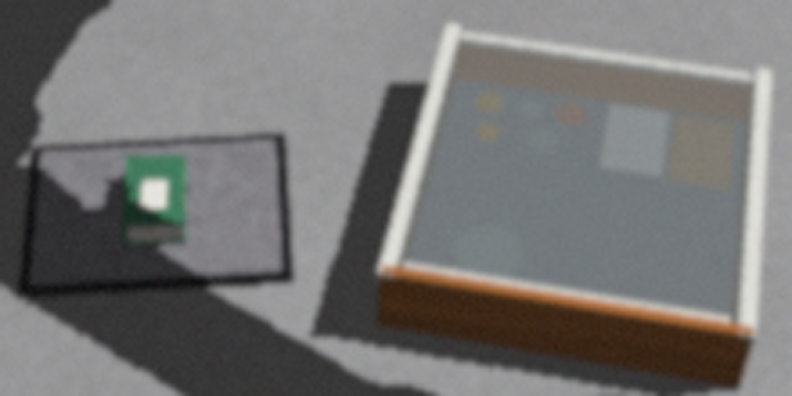

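View pics/s14.png

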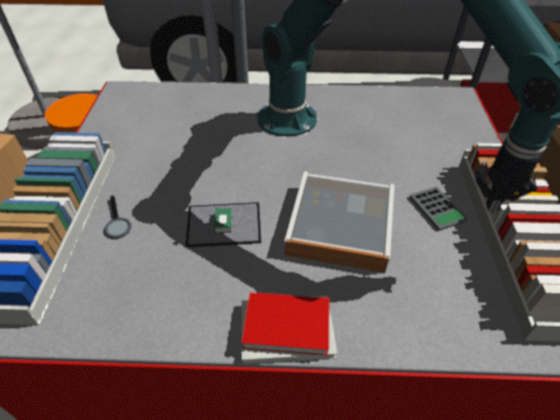

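The cover looks shut, the book is in the middle of the pad, and the tin hasn't moved. I'll back the gripper away from the shelf and compare the trim position with the start pictures.

move_arm(
  rows=[
    {"gripper": 0,"xyz": [0,-20,-20],"rot": [0,0,0]},
    {"gripper": 0,"xyz": [0,-50,-40],"rot": [0,0,0]},
    {"gripper": 0,"xyz": [0,-60,-40],"rot": [0,0,0]},
    {"gripper": 0,"xyz": [0,-60,-40],"rot": [0,0,0]},
    {"gripper": 0,"xyz": [0,-60,-40],"rot": [0,0,0]},
  ],
)

```text
t: 27.1
ee_pos: [0.6583, 0.4146, 0.2644]
eef_rot: [-3.14, -0.003, 2.954]
contact_force: [-0.2, 0.3, -0.3]
gripper_width: -0.0001
```

Run:
```python
from h import *
np.set_printoptions(precision=4,suppress=True)
st()
for n,(r0,r1,c0,c1) in(("t",(168,192,235,239)),("s",(232,252,330,334))):
    a=cv2.imread("pics/%s0.png"%{"t":"top","s":"scene"}[n]); b=cv2.imread(f"pics/{n}14.png")
    for im in(a,b): print(n,im[r0:r1,c0:c1].mean((1,2)).round(0))
t=(cv2.imread("pics/t14.png"))[200:245,340:378]
px=tz([(604,175),(662,172),(670,262),(610,266)]); print(ray('top',px,.03).mean(0))
```

```text
t 27.1 p [0.6583 0.4146 0.2644] r [-3.1396 -0.0035  2.954 ] F [-0.2  0.3 -0.3] w -0.0001 j [-0.64  0.64  0.04  1.44 -0.03  1.07  0.78]
t [123. 119.  97.  68.  73.  95. 105. 100.  86. 108. 156. 178. 165. 127.
 106. 105. 106. 106. 106. 107. 107. 106. 106. 106.]
t [127. 122. 100.  69.  74.  96. 106. 111. 136. 172. 183. 162. 122. 107.
 108. 109. 110. 109. 109. 109. 110. 110. 109. 109.]
s [114. 115. 115. 114. 114. 114. 114. 114. 114. 116. 133. 165. 190. 180.
 144. 112.  87.  60.  41.  38.]
s [120. 121. 120. 121. 120. 120. 120. 119. 119. 120. 123. 139. 169. 182.
 157. 122.  93.  62.  44.  42.]
[ 0.5335 -0.1704]
```

Run:
```python
from bench import job
print(job.job_done())
```

```text
the job is handed in; nothing more can be done
None
```

I dragged the cover open to its stop, moved the pocket book to the middle of the reading pad, pushed the cover fully shut, and handed the job in at about 27 s. `job_done()` gave no verdict.

- **Cover:** I pressed with about 9–13 N while it was moving. The highest reading was about 15 N down (19 N in all), as I pushed against the wall to confirm it was shut. That stays under the 24 N cracking limit. At full open it stopped moving even with extra push. In the final pictures it sits tight against the far wall, about 2 mm further in than at the start.
- **Book:** I lowered it onto the pad until I felt contact (about 7.5 N), then released it. It lies flat at about (0.534, -0.170). The two cameras put the pad centre at (0.534, -0.170) and (0.537, -0.168), so it is within about 4 mm of the middle.
- **Other things:** The tin, calculator and magnifier look unmoved in the last pictures. The arm is clear of everything, with no contact force.
- **Slips and disagreements:** The fingers slipped on the cover by several millimetres during opening. While closing on the book, the fingertips pressed on the case floor with about 5.6 N. The two cameras differed by 2–3 mm on the case and pad positions. No check failed.

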